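Lock the long instrument cassette

TASK

Lock the longer of the two steel instrument cassettes for the steriliser: swing its locking bar across the lid until the bar is all the way home in the catch on the opposite edge, then let go. Leave the bar of the shorter cassette open.

Things in the scene. Friction and masses are not known exactly. Their poses are not given: they have to be found in the camera images.
- long_cassette: Longer cassette: fixed closed steel box, slotted lid, 200 mm long (y), 100 mm wide (x), lid top 50 mm above the worktop. Origin: centre of its underside; z up. Its bar's vertical pivot is at x +58, y 0 mm on one long side; the dark steel catch is at x -52, y 0 on the other: open to +y, 18 (x) by 26 mm (y), top 71 mm up, back wall at y -7.5 mm. The shorter cassette is 0.3 m or more away.
- long_bar (a joint): Angle (rad) of the longer cassette's bar about its pivot. 0 = home in the catch, straight across the lid. It grows as the bar opens: at angle a the bar points from the pivot along (-cos a, sin a) in the cassette's x, y; end stop at 1.75. Flat steel, 12 mm wide, 5 thick, top 61 mm above the worktop, reaching 130 mm from the pivot. Stays where left; takes about 0.5 N at the knob.
- long_bar_knob (a point): Top centre of the upright round steel knob on the longer cassette's bar: 16 mm diameter, 75 mm from the pivot axis, rising 32 mm above the bar, its top 93 mm above the worktop. It moves with the bar, and can be pushed from the side or taken from above.
- short_bar (a joint): Angle (rad) of the like bar on the shorter cassette (120 mm long, plain lid, same width, height, bar, knob and catch; on the other side of the robot's centre line). Same meaning; starts open (1.0 to 1.6) and is to stay open.

How it is judged (in metres and radians):
At the end, for the whole second after the job is handed in: The longer cassette's bar rests in its catch, within 0.15 rad (about 9 degrees) of home and at rest; the shorter cassette's bar is still open (more than 0.6 rad) (value of joint long_bar below 0.15 rad and velocity of joint long_bar between -0.1 and 0.1 rad/s and value of joint short_bar above 0.6 rad); the robot touches nothing.
It fails at once if the shorter cassette's bar is swung towards its catch (below 0.6 rad) (value of joint short_bar below 0.6 rad).
It also fails if it takes over 32 s, if anything falls off the work surface, if the arm or the gripper's body presses on something with over 40 N, if the wrist force passes 120 N, or if a joint passes its speed limit or range.

ROBOT

A 6-joint arm with a two-finger parallel gripper is mounted at the origin on the work surface. World frame = base frame: x ahead of the robot, y to its left, z up, the work surface at z = 0. Lengths are in mm, angles in rad, forces in N, time in s.
With the tool pointing down it reaches from about 350 to 975 mm from the base axis. Payload 7.1 kg.
Tool frame: the origin (TCP) lies between the finger pads; the fingertips stand 14 mm ahead of it and the grasp point (between the pads) lies 5 mm behind it; z points along the fingers, y is the direction in which the jaws open and shut (so a half turn about z gives the same grasp; the last joint's range is limited). The gripper opens to 88 mm and grips with 3 to 60 N. Pads are 20 mm wide; open, the fingers measure 115 mm over their backs; the gripper's body (75 mm by 178 mm) begins 61 mm behind the grasp point.
Start: joints at [-1.304, 0.423, 1.63, -0, 1.089, -0.019], TCP at [176.221, -599.626, 236.675] pointing down, gripper open.
Joint ranges: [-3, 3], [-0.9, 2.11], [0.09, 2.58], [-1.31, 4.45], [0.11, 2.69], [-2.54, 2.54]. Speed limits (rad/s): [2.39, 2.39, 3.01, 3.14, 3.14, 3.14].

INTERFACE

Orientations are given as a rotation vector (axis times angle).
In Python, from workcell import get_obs, get_image, calibration, close_job, regions_of, place_of gives the robot as it stands.
- The arm moves only by the tool move_arm, never from a script. Its argument "deltas" is a list of rows, each a list of 5 numbers: the closure in counts, from 0 (fully open) to 255 (shut), then the shift along the tool's x, y, z in m, then the turn about the tool's z in rad. In form: [[grip, x, y, z, roll], ...]. A call has 1 to 5 rows; each row is the pose to reach, as a shift and turn from the pose commanded when the call began, along the tool's axes at that moment; what a row does not reach only later rows make up. A row lasts 1/12 s, in which the tool goes at most 41.7 mm and 7.16 degrees, less where a joint would pass 70% of its speed; a pose out of reach is approached as far as the arm can. A call with a gripper value outside its range is refused whole. The fingers move at their own pace and stop on an object; the grip force is fixed at half the most. Time passes only in rows, so rows that repeat a pose let the fingers close. It gives the time, the measured TCP pose, the force and the opening at its end, in the units of the state.
- get_obs(): the state, without advancing time (a new reading comes with each control period).
- get_image(name): name is "side" or "top"; returns the picture (400x640x3 uint8, blue, green, red); there is no depth.
- calibration(name): a dict with "intrinsics" (3x3 intrinsics, pixels), "world_to_cam" (4x4, takes a point from world to camera coordinates). Camera axes: x right, y down, z forward; pixel columns grow to the right and rows downward; lengths in mm; the calibration is good to about 2 mm. A picture is of the moment at which its call begins. calibration takes no time and is no camera call.
- close_job(): hands the job in, once; it reports no verdict.
Trained networks look in the newest picture that a camera, given by its name, has taken for a name from the list of things; names that differ only in an ending like _2 or _b are one class to them, and where a whole thing is asked for, a point or a joint stands for the part that bears it (a point fixed in the world has none). Each returns a list of dicts, best first, with "conf" (0 to 1); they miss things now and then, are a little off and sometimes report something else, mostly with a low value. They report only what shows in the picture. A call takes as long as a camera call.
- regions_of(camera, name): "region" (400x640 bool, what is visible of it).
- place_of(camera, name): "location" ([x, y, z] in mm, in world coordinates, good to about 4 mm: a listed point, or the origin of a listed thing).
The state is a dict: "t": time; "qpos": joint angles; "qvel": joint speeds; "joint_torque": joint torques, N m; "ee_pos": TCP position; "orientation": TCP orientation; "ft_force": force on the tool from outside, world axes, zero at the start; "moment": the same for the moment, N m; "width": finger opening in mm.
Only numpy, scipy, OpenCV 4.12 (cv2) and the standard library are available. Lean on these libraries where they do the work, as an engineer would, in place of code of your own. Each camera call takes 0.05 s, during which the arm holds its last target.

## Working session

There is one attempt and no reset: what is moved stays moved. The work goes in short steps, Python scripts to look and compute and a tool call to move; the robot and the scene stay as the last step left them, time stands still between calls to the robot, and variables do not carry over. Pictures are saved under pics/ and viewed, and the job is handed in when it is done.

Besides the shell and the picture viewer there is one more tool, called after "Emit:" in YAML: its name, and indented under it one key for each argument. move_arm: Moves the arm, as the interface text tells. Its arguments: {"type":"object","properties":{"deltas":{"type":"array","items":{"type":"array","items":{"type":"number"}}}},"required":["deltas"]}

```bash
mkdir -p pics
python3 - <<'E'
from workcell import *
import cv2,numpy as np
for c in("side","top"):
    im=get_image(c); cv2.imwrite(f"pics/{c}0.png",im)
    for n in("long_cassette","long_bar_knob","short_bar"):
        try:
            for r in place_of(c,n)[:3]: print(c,n,np.round(r["location"],1),round(r["conf"],2))
        except Exception as e: print(c,n,e)
o=get_obs(); print({k:np.round(v,3) for k,v in o.items()})
E
```

```text
side long_cassette [ 481.7 -201.5   -1.1] 0.94
side long_bar_knob [ 490.2 -134.7   91.2] 0.92
side short_bar it knows: long_bar_knob, long_cassette
top long_cassette [ 4.794e+02 -1.965e+02  4.000e-01] 0.81
top long_bar_knob [ 489.7 -129.7   94.9] 0.71
top short_bar it knows: long_bar_knob, long_cassette
{'t': np.float64(0.3), 'qpos': array([-1.304,  0.423,  1.63 , -0.   ,  1.089, -0.019]), 'qvel': array([-0.   , -0.003, -0.001, -0.   ,  0.003,  0.001]), 'joint_torque': array([ 0.0000e+00, -5.4406e+01, -2.7354e+01,  6.4000e-02,  2.0000e-02,
       -0.0000e+00]), 'ee_pos': array([ 176.166, -599.491,  236.421]), 'orientation': array([-3.109, -0.447,  0.   ]), 'ft_force': array([ 0.872, -0.62 ,  0.437]), 'moment': array([0.014, 0.012, 0.037]), 'width': np.float64(87.7)}
```

View pics/side0.png

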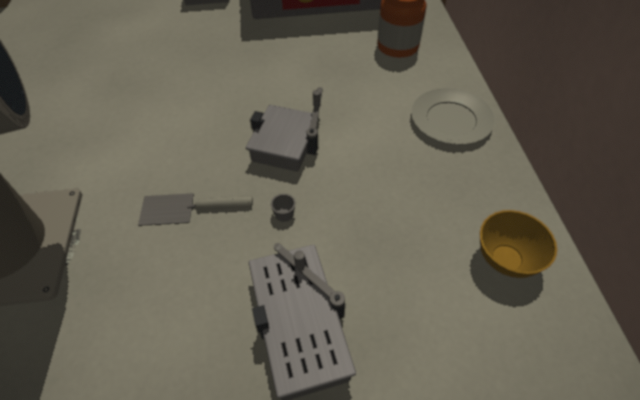

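View pics/top0.png

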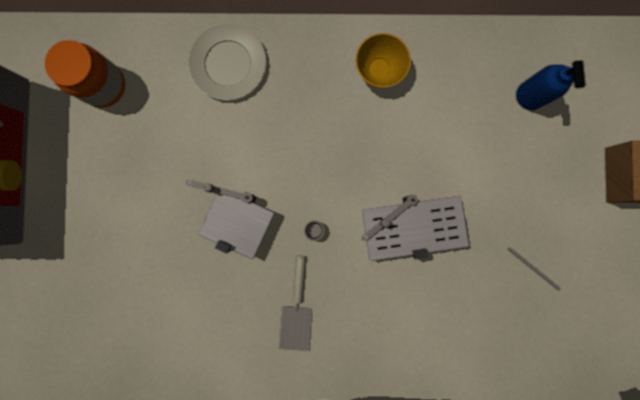

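The side view shows the long cassette with its knob near (300,258), pivot (338,298) and catch (261,319). In the top view the knob is at (387,223), the pivot (410,200) and the catch (421,254). The short cassette is on the +y side with its bar open. I'll zoom in to measure.

Run:
```python
import cv2,numpy as np
a=cv2.imread("pics/side0.png")[225:400,220:380];b=cv2.imread("pics/top0.png")[180:275,345:485]
f=lambda i,w:cv2.convertScaleAbs(cv2.resize(i,None,fx=w,fy=w,interpolation=cv2.INTER_CUBIC),alpha=1.6)
cv2.imwrite("pics/sidez.png",f(a,3.4));cv2.imwrite("pics/topz.png",f(b,5))
```

```text
(no output)
```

View pics/sidez.png

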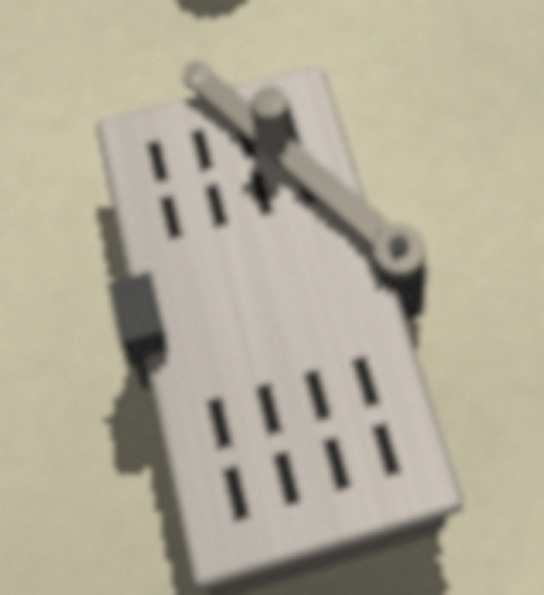

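View pics/topz.png

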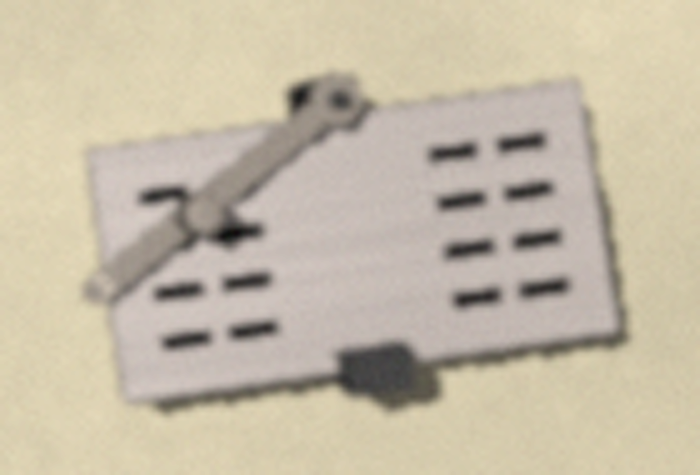

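```bash
cat > h.py <<'E'
from workcell import *
import cv2,numpy as np
def P(c):
    k=calibration(c);return np.array(k["intrinsics"])@np.array(k["world_to_cam"])[:3]
Ps,Pt=P("side"),P("top")
def tri(s,t):
    X=cv2.triangulatePoints(Ps,Pt,np.array(s,float).reshape(2,1),np.array(t,float).reshape(2,1))[:,0];X=X[:3]/X[3]
    e=[]
    for Q,u in((Ps,s),(Pt,t)):
        p=Q@np.r_[X,1];e.append(np.round(p[:2]/p[2]-u,1))
    return X,e
def onplane(Q,u,z):
    A=np.c_[Q[:,0],Q[:,1],-np.r_[u,1]];b=-(Q[:,2]*z+Q[:,3]);return np.linalg.solve(A,b)[:2]
E
python3 - <<'E'
from h import *
sz=lambda u:np.array(u)/3.4+[220,225]
tz=lambda u:np.array(u)/5+[345,180]
pts={"knob":((270,101),(203,205)),"pivot":((400,247),(340,100)),"tip":((195,75),(98,290)),"c++":((323,70),(90,148)),"c+-":((460,507),(580,82)),"c--":((198,583),(622,335)),"c-+":((99,122),(128,400))}
R={}
for k,(s,t) in pts.items():
    X,e=tri(sz(s),tz(t));R[k]=X;print(k,np.round(X,1),*e)
c=np.mean([R[k] for k in R if k[0]=='c'],0);print("centre",c)
v=(R["c++"]+R["c-+"]-R["c+-"]-R["c--"]);yaw=np.arctan2(-v[0],v[1]);print("yaw",yaw)
d=R["knob"]-R["pivot"];rot=np.array([[np.cos(yaw),np.sin(yaw)],[-np.sin(yaw),np.cos(yaw)]])
for n in("knob","pivot"):print(n,"in cassette",rot@(R[n]-c)[:2])
for n in("knob","tip"):
    d=rot@(R[n]-R["pivot"])[:2];print("len",np.hypot(*d),"angle",np.arctan2(d[1],-d[0]))
E
```

```text
knob [ 494.6 -133.6   92.7] [-0.1  0. ] [ 0.  -0.1]
pivot [ 539.4 -193.    65. ] [-1.5  0.2] [ 0.1 -1. ]
tip [461.5 -96.   59.1] [-1.   0.1] [-0.  -0.7]
c++ [519.4 -93.8  47.4] [-1.   0.1] [ 0.  -0.8]
c+- [ 547.9 -294.2   50.5] [-1.3  0.1] [ 0.1 -0.8]
c-- [ 446.3 -309.3   53.1] [-2.3  0.2] [-0.  -1.5]
c-+ [ 416.8 -109.2   50. ] [-1.   0.1] [-0.  -0.8]
centre [ 482.60903826 -201.64078728   50.22735907]
yaw 0.14391916624630002
knob in cassette [21.64078468 65.62934724]
pivot in cassette [57.47613761  0.42642132]
len 74.40157302722469 angle 1.0682623326368252
len 124.37705029250714 angle 1.0378226360314273
```

```bash
cat >> h.py <<'E'
from scipy.spatial.transform import Rotation as Ro
YAW=.144;PIV=np.array([539.5,-193.2])
def knob(a):
    d=75*np.array([-np.cos(a),np.sin(a)]);c,s=np.cos(YAW),np.sin(YAW)
    return PIV+[c*d[0]-s*d[1],s*d[0]+c*d[1]]
def head(a): return np.arctan2(-np.cos(a),-np.sin(a))+YAW
def go(xy,z,hy):
    o=get_obs();R=Ro.from_rotvec(o["orientation"]).as_matrix()
    d=R.T@(np.r_[xy,z]-o["ee_pos"]);h=np.arctan2(R[1,1],R[0,1])
    r=-((hy-h+np.pi)%(2*np.pi)-np.pi)
    print(np.round(d/1000,4),"roll",round(r,3))
E
python3 -c "
from h import *
print(knob(1.05),knob(0));go(knob(1.05),200,head(1.05))"
```

```text
[ 493.23258654 -134.17181646] [ 465.27625724 -203.96271388]
[ 0.4354 -0.3571  0.0366] roll 1.192
```

Emit:
move_arm:
  deltas:
    - [150, 0.03, -0.025, 0, 0.12]
    - [150, 0.06, -0.05, 0, 0.24]
    - [150, 0.09, -0.075, 0, 0.36]
    - [150, 0.12, -0.1, 0, 0.48]
    - [150, 0.15, -0.125, 0, 0.6]

```text
t: 0.72
ee_pos: [285.1, -436.3, 236.7]
orientation: [-3.102, 0.499, -0.0]
ft_force: [1.2, -0.7, -0.4]
width: 58.1
```

```bash
python3 -c "
from h import *
go(knob(1.05),200,head(1.05))"
```

```text
[ 0.1028 -0.3521  0.0367] roll 0.587
```

Emit:
move_arm:
  deltas:
    - [150, 0.01, -0.035, 0, 0.12]
    - [150, 0.02, -0.07, 0, 0.24]
    - [150, 0.03, -0.105, 0, 0.36]
    - [150, 0.04, -0.14, 0, 0.48]
    - [150, 0.05, -0.175, 0, 0.587]

```text
t: 1.13
ee_pos: [384.2, -289.3, 236.9]
orientation: [2.835, -1.353, 0.001]
ft_force: [1.3, -0.4, -0.7]
width: 36.5
```

```bash
python3 -c "
from h import *
go(knob(1.05),150,head(1.05))"
```

```text
[-0.0521 -0.1823  0.0869] roll 0.015
```

Emit:
move_arm:
  deltas:
    - [150, -0.01, -0.035, 0.01, 0.015]
    - [150, -0.02, -0.07, 0.03, 0.015]
    - [150, -0.031, -0.109, 0.05, 0.015]
    - [150, -0.042, -0.146, 0.07, 0.015]
    - [150, -0.052, -0.182, 0.087, 0.015]

```text
t: 1.55
ee_pos: [489.6, -137.1, 150.9]
orientation: [-2.829, 1.367, -0.001]
ft_force: [0.8, -0.0, -0.7]
width: 36.3
```

Run:
```python
from h import *
im=get_image("side");a=im[100:380,200:420];cv2.imwrite("pics/s1.png",cv2.convertScaleAbs(cv2.resize(a,None,fx=2.1,fy=2.1),alpha=1.6))
im=get_image("top");a=im[150:290,300:500];cv2.imwrite("pics/t1.png",cv2.convertScaleAbs(cv2.resize(a,None,fx=3.5,fy=3.5),alpha=1.6))
o=get_obs();print(o["ee_pos"],o["width"]);go(knob(1.05),82,head(1.05))
```

```text
[ 489.96195006 -134.7334341   149.33752756] 36.37547964116386
[ 0.0018 -0.003   0.0673] roll 0.011
```

View pics/s1.png

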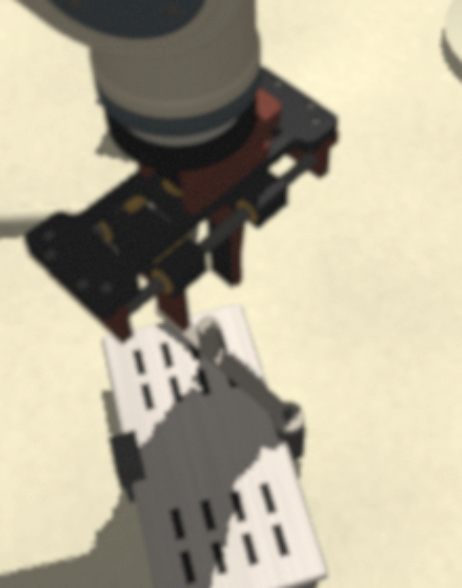

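View pics/t1.png

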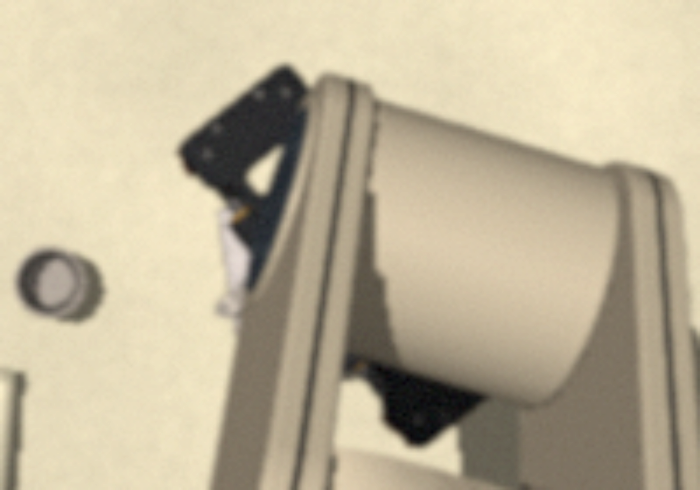

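The fingers straddle the knob, which is at (208,330) in the side crop. I'm going down next.

Emit:
move_arm:
  deltas:
    - [150, 0.001, -0.003, 0.02, 0.01]
    - [150, 0.001, -0.003, 0.04, 0.01]
    - [150, 0.001, -0.003, 0.055, 0.01]
    - [150, 0.001, -0.003, 0.066, 0.01]
    - [150, 0.001, -0.003, 0.066, 0.01]

```text
t: 2.07
ee_pos: [490.6, -137.7, 84.1]
orientation: [2.821, -1.381, -0.005]
ft_force: [-0.8, 0.3, -0.0]
width: 36.1
```

Run:
```python
from h import *
im=get_image("side");a=im[150:380,200:400];cv2.imwrite("pics/s2.png",cv2.convertScaleAbs(cv2.resize(a,None,fx=2.5,fy=2.5),alpha=1.6))
o=get_obs();print(o["ee_pos"],o["ft_force"],o["width"])
for a in np.arange(.9,-.11,-.1):print(round(a,2),end=' ');go(knob(a),83,head(a))
```

```text
[ 491.21781693 -137.9329875    85.12012617] [-0.67622772 -0.03337528 -0.02182038] 36.02122860773447
0.9 [-0.0008  0.0073  0.0021] roll -0.154
0.8 [0.0007 0.0146 0.0021] roll -0.254
0.7 [0.0029 0.0218 0.0021] roll -0.354
0.6 [0.0059 0.0287 0.0021] roll -0.454
0.5 [0.0095 0.0353 0.0021] roll -0.554
0.4 [0.0138 0.0414 0.0021] roll -0.654
0.3 [0.0186 0.0471 0.0021] roll -0.754
0.2 [0.024  0.0523 0.0021] roll -0.854
0.1 [0.0299 0.057  0.0021] roll -0.954
0.0 [0.0362 0.061  0.0021] roll -1.054
-0.1 [0.0429 0.0644 0.0021] roll -1.154
```

View pics/s2.png

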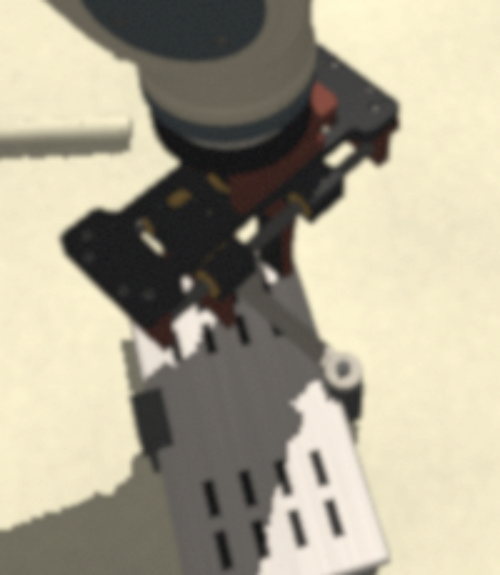

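Emit:
move_arm:
  deltas:
    - [150, -0.001, 0.006, 0.001, -0.1]
    - [150, -0.001, 0.011, 0.002, -0.2]
    - [150, 0.001, 0.0165, 0.002, -0.28]
    - [150, 0.003, 0.022, 0.002, -0.354]
    - [150, 0.006, 0.0287, 0.002, -0.454]

```text
t: 2.53
ee_pos: [473.3, -160.6, 84.9]
orientation: [3.061, -0.705, 0.003]
ft_force: [0.8, -0.1, -0.6]
width: 35.9
```

Run:
```python
from h import *
o=get_obs();print(o["ee_pos"],o["ft_force"],o["width"])
for a in np.arange(.6,-.21,-.1):print(round(a,2),end=' ');go(knob(a),83,head(a))
```

```text
[ 473.33770167 -160.55335957   84.90741509] [ 0.80510711 -0.06358921 -0.63101379] 35.92237411993812
0.6 [-0.0012  0.0002  0.0019] roll 0.004
0.5 [-0.0009  0.0077  0.0019] roll -0.096
0.4 [0.0002 0.0151 0.0019] roll -0.196
0.3 [0.002  0.0223 0.0019] roll -0.296
0.2 [0.0046 0.0294 0.0019] roll -0.396
0.1 [0.0078 0.0362 0.0019] roll -0.496
0.0 [0.0117 0.0426 0.0019] roll -0.596
-0.1 [0.0162 0.0486 0.0019] roll -0.696
-0.2 [0.0213 0.0541 0.0019] roll -0.796
```

Emit:
move_arm:
  deltas:
    - [150, -0.001, 0.0077, 0.001, -0.096]
    - [150, 0, 0.015, 0.001, -0.196]
    - [150, 0.002, 0.0223, 0.001, -0.296]
    - [150, 0.0046, 0.0294, 0.001, -0.396]
    - [150, 0.0078, 0.0362, 0.001, -0.496]

```text
t: 2.95
ee_pos: [464.5, -196.9, 84.0]
orientation: [3.14, 0.07, 0.003]
ft_force: [0.6, 0.8, -0.2]
width: 35.9
```

Run:
```python
from h import *
im=get_image("side");a=im[150:380,200:400];cv2.imwrite("pics/s3.png",cv2.convertScaleAbs(cv2.resize(a,None,fx=2.5,fy=2.5),alpha=1.6))
o=get_obs();print(o["ee_pos"],o["ft_force"],o["width"])
for a in np.arange(.1,-.31,-.05):print(round(a,2),end=' ');go(knob(a),84,head(max(a,0)))
```

```text
[ 464.9305008  -197.97535462   84.11859026] [ 0.27153988 -0.9291549   0.75280858] 36.21022648469577
0.1 [-0.0003 -0.0015  0.0001] roll 0.006
0.05 [-0.0002  0.0023  0.0001] roll -0.044
0.0 [0.     0.006  0.0001] roll -0.094
-0.05 [0.0005 0.0097 0.0001] roll -0.094
-0.1 [0.0011 0.0134 0.0001] roll -0.094
-0.15 [0.0019 0.0171 0.0002] roll -0.094
-0.2 [0.0029 0.0207 0.0002] roll -0.094
-0.25 [0.0041 0.0243 0.0002] roll -0.094
-0.3 [0.0055 0.0277 0.0002] roll -0.094
```

View pics/s3.png

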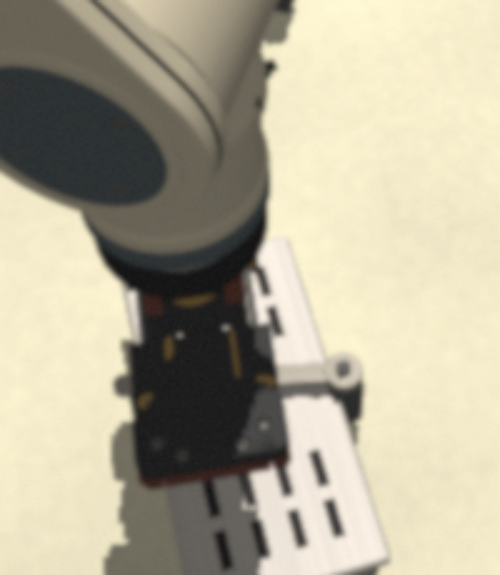

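Emit:
move_arm:
  deltas:
    - [150, 0, 0.003, 0, -0.05]
    - [150, 0, 0.006, 0, -0.09]
    - [150, 0.0005, 0.0085, 0, -0.09]
    - [150, 0.001, 0.011, 0, -0.09]
    - [150, 0.001, 0.012, 0, -0.09]

```text
t: 3.42
ee_pos: [465.9, -208.3, 83.2]
orientation: [3.135, 0.201, 0.001]
ft_force: [0.2, 1.2, 0.2]
width: 36.2
```

Run:
```python
from h import *
o=get_obs();print(o["ee_pos"],o["ft_force"],o["width"])
for a in np.arange(-.1,-.31,-.05):print(round(a,2),end=' ');go(knob(a),84,head(max(a,0)))
```

```text
[ 465.8972692  -208.3009775    83.20649642] [0.16354189 1.22595165 0.17853928] 36.19148317390206
-0.1 [ 0.0004  0.0031 -0.0008] roll -0.016
-0.15 [ 0.001   0.0068 -0.0008] roll -0.016
-0.2 [ 0.0017  0.0105 -0.0008] roll -0.016
-0.25 [ 0.0026  0.0141 -0.0008] roll -0.016
-0.3 [ 0.0036  0.0177 -0.0008] roll -0.016
```

Emit:
move_arm:
  deltas:
    - [150, 0, 0.001, 0, 0]
    - [150, 0, 0.002, 0, 0]
    - [150, 0.0005, 0.003, 0, 0]
    - [150, 0.0005, 0.004, 0, 0]

```text
t: 3.75
ee_pos: [466.5, -211.8, 82.6]
orientation: [-3.135, -0.204, 0.0]
ft_force: [-0.3, 0.6, -0.5]
width: 36.3
```

Emit:
move_arm:
  deltas:
    - [150, 0, 0.001, 0, 0]
    - [150, 0, 0.002, 0, 0]
    - [150, 0.0005, 0.003, 0, 0]

```text
t: 4.0
ee_pos: [466.6, -213.2, 82.4]
orientation: [-3.132, -0.202, 0.003]
ft_force: [0.0, 12.6, 4.6]
width: 36.2
```

Emit:
move_arm:
  deltas:
    - [150, 0, 0.001, 0, 0]
    - [150, 0, 0.001, 0, 0]
    - [150, 0, -0.005, 0, 0]
    - [150, 0, -0.01, 0, 0]
    - [150, 0, -0.01, 0, 0]

```text
t: 4.42
ee_pos: [465.9, -204.2, 82.6]
orientation: [-3.135, -0.205, 0.0]
ft_force: [0.0, -0.7, -0.4]
width: 36.0
```

Emit:
move_arm:
  deltas:
    - [150, 0, 0, -0.03, 0]
    - [150, 0, 0, -0.06, 0]
    - [150, 0, 0, -0.1, 0]
    - [150, 0, 0, -0.14, 0]
    - [150, 0, 0, -0.17, 0]

```text
t: 4.83
ee_pos: [466.7, -205.3, 255.8]
orientation: [3.133, 0.204, 0.004]
ft_force: [1.1, -0.3, 0.4]
width: 36.1
```

Emit:
move_arm:
  deltas:
    - [150, 0, 0.03, 0, 0]
    - [150, 0, 0.07, 0, 0]
    - [150, 0, 0.11, 0, 0]
    - [150, 0, 0.15, 0, 0]
    - [150, 0, 0.19, 0, 0]

```text
t: 5.25
ee_pos: [490.7, -395.3, 252.9]
orientation: [3.134, 0.204, 0.001]
ft_force: [0.3, 0.7, 0.2]
width: 36.3
```

Emit:
move_arm:
  deltas:
    - [150, 0, 0.03, 0, 0]
    - [150, 0, 0.06, 0, 0]
    - [150, 0, 0.09, 0, 0]
    - [150, 0, 0.09, 0, 0]
    - [150, 0, 0.09, 0, 0]

```text
t: 5.67
ee_pos: [501.9, -483.7, 251.9]
orientation: [-3.135, -0.201, 0.001]
ft_force: [-0.5, 0.4, -0.1]
width: 36.2
```

Run:
```python
from h import *
s=get_image("side");cv2.imwrite("pics/s4.png",cv2.convertScaleAbs(cv2.resize(s[70:400,200:400],None,fx=1.8,fy=1.8),alpha=1.6))
t=get_image("top");cv2.imwrite("pics/t4.png",cv2.convertScaleAbs(cv2.resize(t[150:290,170:490],None,fx=2.5,fy=2.5),alpha=1.6))
for c in("side","top"):
    for r in place_of(c,"long_bar_knob")[:3]: print(c,np.round(r["location"],1),round(r["conf"],2))
print(knob(0),get_obs()["ee_pos"],get_obs()["ft_force"])
```

```text
side [ 459.8 -204.7   89.9] 0.58
top [ 462.5 -201.1   93.6] 0.68
[ 465.27625724 -203.96271388] [ 502.3521818  -481.17747101  252.64030764] [ 0.04541863  0.3641888  -0.03307679]
```

View pics/s4.png

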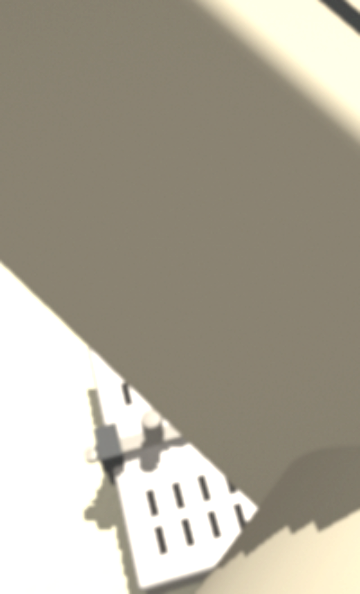

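View pics/t4.png

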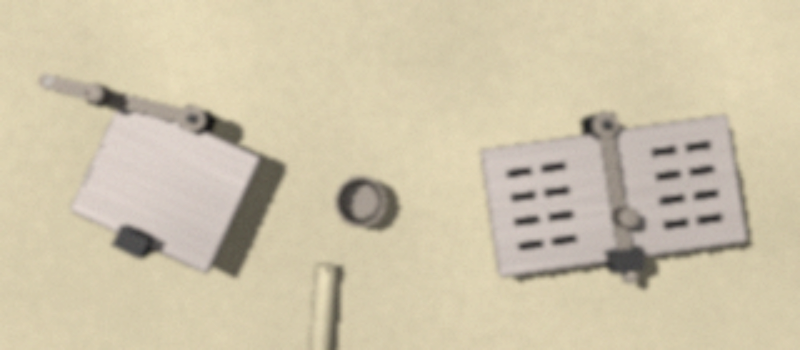

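The bar runs straight across the long lid: pivot (603,125), knob (628,214), and the tip comes out past the catch at (628,278). The short bar is still open. I'm handing in.

```bash
python3 -c "
from h import *
k=onplane(Pt,np.array([628,214])/2.5+[170,150],93);p=onplane(Pt,np.array([604,125])/2.5+[170,150],63)
d=k-p;print(k,p,'angle',np.arctan2(-d[1],-d[0]), 'home dir', YAW)
print(close_job())"
```

```text
[ 466.58864364 -202.7704188 ] [ 537.44738227 -190.42310458] angle 0.17252031202422943 home dir 0.144
the job is handed in; nothing more can be done
None
```

The longer cassette's bar is swung across the lid and sits home in its catch, and I handed the job in at about 5.9 s of the 32 s allowed. I caged the knob loosely between the half-closed fingers and swung it round its arc. I stopped when the sideways force rose to about 13 N at the calculated home position, then backed off, lifted clear and moved away.

**Last checks:**
- **Angle:** the top picture shows the bar running through the catch, with a measured angle of about -0.03 rad. That is zero within the measuring error; the limit is 0.15 rad.
- **Knob position:** the networks put the knob 1–3 mm from its calculated home in y, but 3–5 mm off in x. The x difference is along the bar, so it does not affect the angle.
- **Shorter cassette:** its bar still looks wide open. I judged this from the picture only and did not measure its angle, because the networks do not know that part.
- **Side camera:** the arm partly blocked its last view, but the bar could still be seen in the catch.
- **Contact:** the wrist force was near zero at the end, with the gripper well clear of everything.

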